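Rock the tilt gauge on its stud until the needle settles in the index

ROBOT

A 7-joint arm with a two-finger parallel gripper is mounted at the origin on a cart in front of the work surface, level with it; the furniture and walls round the work are solid. World frame = base frame: x ahead of the robot, y to its left, z up, the work surface at z = 0. Lengths are in mm, angles in rad, forces in N, time in s.
With the tool pointing down it reaches from about 400 to 850 mm from the base axis. Payload 10.4 kg.
Tool frame: the origin (TCP) lies between the finger pads, 19 mm behind the fingertips; this is the grasp point; z points along the fingers, y is the line along which they close (so a half turn about z gives the same grasp; the last joint's range is limited). The gripper opens to 87 mm and grips with 3 to 60 N. Pads are 19 mm wide; open, the fingers measure 117 mm over their backs; the gripper's body (75 mm by 190 mm) begins 51 mm behind the grasp point.
Start: joints at [-1.193, 0.332, -0.065, 1.46, 0.022, 1.35, -0.088], TCP at [243.836, 575.495, 241.276] pointing down, gripper open.
Joint ranges: [-2.6, 2.6], [-0.5, 2.12], [-1.47, 1.34], [0.16, 2.42], [-1.27, 4.41], [0.06, 2.06], [-2.6, 2.6]. Speed limits (rad/s): [2.22, 2.22, 2.79, 2.79, 3.14, 3.14, 3.14].

INTERFACE

Orientations are given as a 3x3 rotation matrix whose columns are the frame's x, y, z axes.
In Python, from plant import status, eyes, close_job gives the robot as it stands.
- The arm moves only by the shell command python3 -m inch FILE [FORCE], which reads ROWS from the file FILE. ROWS is a JSON object whose key "moves" holds a list of rows, 1 to 20 of them, each of 7 numbers: a rotation vector rx, ry, rz in rad, then dx, dy, dz in mm, then the finger opening in mm; each row is the pose to reach, as a shift and turn from the pose commanded when the command began, along the tool's axes at that moment; what a row does not reach only later rows make up. A row lasts 1/10 s, in which the tool goes at most 50 mm and 0.15 rad, less where a joint would pass 70% of its speed; a pose out of reach is approached as far as the arm can. The fingers move at their own pace and stop on an object; FORCE is the grip in N (left out, the last holds). Time passes only in rows, so rows that do not move let the fingers close. It prints the time, the measured TCP pose, the force, the opening and the grip force at its end. Input that does not fit is refused with a message, and nothing moves.
- status.sense(): the state, without advancing time (a new reading comes with each control period).
- eyes.capture(name): name is "side" or "top"; returns the picture (480x640x3 uint8, red, green, blue); there is no depth.
- eyes.get_calibration(name): a dict with "mtx" (3x3 intrinsics, pixels), "world_to_cam" (4x4, takes a point from world to camera coordinates). Camera axes: x right, y up, looking along -z (the intrinsics and any distortion apply to the point x, -y, -z); pixel columns grow to the right and rows downward; lengths in mm; the calibration is good to about 2 mm. A picture is of the moment at which its call begins. get_calibration takes no time and is no camera call.
- close_job(): hands the job in; it is judged then, once.
The state is a dict: "clock": time; "joints": joint angles; "qd": joint speeds; "tau": joint torques, N m; "eef_pos": TCP position; "tcp_rot": TCP orientation; "ft_force": force on the tool from outside, world axes, zero at the start; "wrist_torque": the same for the moment, N m; "width": finger opening in mm; "gripper_force": force on a finger pad.
Only numpy, scipy, OpenCV 4.12 (cv2) and the standard library are available. Lean on these libraries where they do the work, as an engineer would, in place of code of your own. Each camera call takes 0.05 s, during which the arm holds its last target. There are 200 camera calls.

TASK

Pick up the round-faced tilt gauge by its handle and set it upright on the checking block, so that the groove under its foot straddles the block's round-topped stud with the dial still facing your side. Then, keeping it on the stud, rock it sideways until its hanging needle settles between the two prongs of the index on its bezel, and finish there: the program ends with the gauge still held in the gripper, at rest and bearing lightly on the stud. Leave the other things where they are.

Things in the scene. Friction and masses are not known exactly. Their poses are not given: they have to be found in the camera images.
- tilt_gauge: tilt gauge, loose, about 0.3 kg, starts upright on the worktop. Origin: centre of the foot's underside; z up through the handle, x through the dial from front to back (the dial faces -x, to the robot at yaw 0), y across the dial. Foot 46 (x) x 72 (y) x 20 mm; under it a 120 degree vee groove, 34 mm wide, 10 mm deep, runs along x through the middle
- dial_centre (a point): centre of the round dial and hinge of its needle, 68 mm above the gauge's underside, at the front of the dial; dial case 100 mm across, 22 mm thick (x); pale face with black scale ticks every 10 degrees to 50 degrees either side of the bottom (0)
- gauge_grip (a point): middle of the gauge's black upright handle, 147 mm above the foot's underside: place for the TCP. Handle 24 (x) x 22 (y) mm, from 121 to 166 mm above the underside, gripped across y; below it a 26 x 36 mm collar from 111 to 121 mm
- gauge_seat (a point): point on the gauge's middle line 1.75 mm below the foot's underside: it lies on the stud's axis when the groove is seated on the stud, at any tilt (the seated gauge turns about that axis)
- needle (a joint): angle (rad) of the needle against the gauge: a dark weighted pendulum, turning freely about the gauge's x axis, damped (settles within about 2 s). 0 = pointing to the foot, positive = tip towards the gauge's +y (left, seen from the robot). It hangs plumb: turning the gauge by -a about its x axis (top leaning to +y) makes it read +a. Cannot be touched
- needle_tip (a point): tip of the needle, 43 mm from the dial's centre; z along the needle
- index (a joint): angle (rad) of the index, same zero and sense as the needle's. The index is a dark ring round the dial with two short prongs pointing inwards, 7.6 mm apart inside, 36 to 48 mm from the centre. It is preset between 0.2 and 0.42 (on the +y side) and stays as set; it cannot be touched
- index_mark (a point): point midway between the prongs, 43 mm from the dial's centre; z points from it to the centre
- stud_block: checking block fixed to the worktop. Origin: centre of its underside; z up, x away from the robot at yaw 0. Foot plate 90 x 90 x 12 mm, grey pedestal 56 x 44 mm up to 38 mm, then a thin web carrying the stud: a level round steel bar 20 mm across, 50 mm long along the block's x, its axis 62 mm and its crest 72 mm above the worktop. Rigid
- stud_axis (a point): middle of the stud's axis, 62 mm above the worktop; frame as the block's
- petri_dish_1: closed round petri dish, 91 mm across, 15 mm high, lower of a stack of two; a bystander; origin at the centre of its underside
- petri_dish_2: closed round petri dish, 91 mm across, 15 mm high, upper of a stack of two; a bystander; origin at the centre of its underside
- forceps: steel forceps lying flat, 124 x 14 x 7 mm; a bystander; origin at the centre of its underside
- report_box_1: flat pale box, 102 x 127 x 27 mm; a bystander; origin at the centre of its underside
- objective_canister: black screw-top can, 38 mm across, 60 mm high; a bystander; origin at the centre of its underside
- spare_eyepiece: black eyepiece standing on end, 34 mm across, 42 mm high; a bystander; origin at the centre of its underside
- oil_bottle: small bottle, 30 mm across, 73 mm high; a bystander; origin at the centre of its underside
There are look-alikes about, which are no part of the job. Leave any red look-alike of the tilt_gauge alone.

How it is judged:
By the outcome, as a careful person would: the job done as asked, in the order asked, and still so for the second after the job is handed in, while the arm keeps its last pose, push and grip.
It also fails if it takes over 51 s, if anything falls off the work surface, if the arm or the gripper's body presses on something with over 40 N, if the wrist force passes 120 N, or if a joint passes its speed limit or range.

## Working session

There is one attempt and no reset: what is moved stays moved. The work goes in short steps, Python scripts to look and compute and a shell command to move; the robot and the scene stay as the last step left them, time stands still between calls to the robot, and variables do not carry over. Pictures are saved under pics/ and viewed, at most 10 in all, crops included, and the job is handed in when it is done.

```bash
ls; mkdir -p pics
python3 - <<'E'
from plant import status, eyes
import cv2, numpy as np
s=status.sense(); print(s['clock'],s['eef_pos'],np.round(s['tcp_rot'],3).tolist(),s['width'],s['ft_force'])
ims=[]
for n in ('side','top'):
    im=eyes.capture(n); cv2.imwrite(f'pics/{n}0.png',im[:,:,::-1]); c=eyes.get_calibration(n)
    print(n,np.round(c['mtx'],2).tolist(),np.round(c['world_to_cam'],4).tolist(),[k for k in c])
    W=np.array(c['world_to_cam']);print('cam',-W[:3,:3].T@W[:3,3])
E
```

```text
pics
0.0 [243.70738562 575.13065172 240.45594298] [[-0.921, 0.39, -0.001], [0.39, 0.921, -0.001], [-0.0, -0.001, -1.0]] 86.65612091602844 [-0.69541073  0.47074196 -0.41183426]
side [[489.42, 0.0, 327.4], [0.0, 489.42, 239.08], [0.0, 0.0, 1.0]] [[-0.9736, -0.2277, 0.0159, 534.8871], [0.1025, -0.3741, 0.9217, -174.1668], [-0.2039, 0.899, 0.3875, -976.4187], [0.0, 0.0, 0.0, 1.0]] ['mtx', 'world_to_cam']
cam [339.52672756 934.43642074 530.45459709]
top [[543.26, 0.0, 322.84], [0.0, 543.26, 239.88], [0.0, 0.0, 1.0]] [[-0.0028, -0.9999, -0.0162, -12.9243], [0.9913, -0.0049, 0.1316, -561.1257], [-0.1317, -0.0157, 0.9912, -1127.4365], [0.0, 0.0, 0.0, 1.0]] ['mtx', 'world_to_cam']
cam [ 407.74998736  -33.35555154 1191.12106   ]
```

View pics/side0.png

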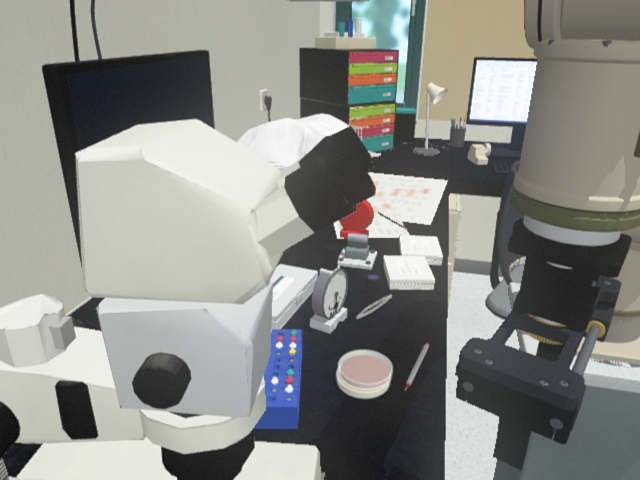

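View pics/top0.png

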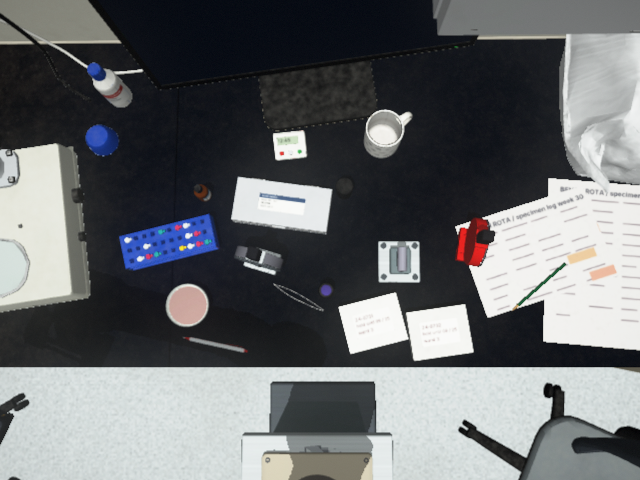

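Side view: the grey gauge is at (329,298), the stud block at (357,252) and the red look-alike at (357,217). In the top view they are at (260,259), (399,261) and (475,241). The grey gauge with the pale dial fits the description and the red one is the decoy. I'll confirm that in one enlarged crop.

Run:
```python
import cv2, numpy as np
s=cv2.imread('pics/side0.png');t=cv2.imread('pics/top0.png')
f=lambda im,x,y,w,h:cv2.resize(im[y:y+h,x:x+w],(400,300),interpolation=cv2.INTER_CUBIC)
a=np.hstack([f(s,290,255,80,60),f(s,325,225,64,48)]);b=np.hstack([f(t,220,229,80,60),f(t,367,236,64,48)])
cv2.imwrite('pics/crop1.png',np.vstack([a,b]))
```

```text
(no output)
```

View pics/crop1.png

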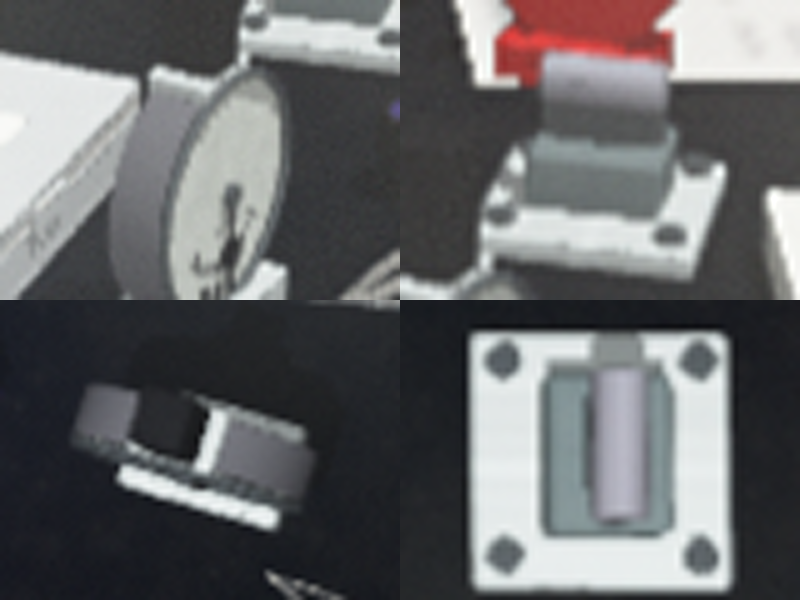

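The grey gauge at side (329,298) / top (260,259) has the pale dial facing me, so it is the one meant. Next I'll localise it with gamma-enhanced crops and measure the block plate.

```bash
cat > h.py <<'E'
from plant import status, eyes
import cv2, numpy as np
C={n:eyes.get_calibration(n) for n in('side','top')}
def ray(n,u,v):
    K=np.array(C[n]['mtx']);W=np.array(C[n]['world_to_cam']);d=np.linalg.solve(K,[u,v,1.])*[1,-1,-1]
    R=W[:3,:3];return -R.T@W[:3,3],R.T@d
def onz(n,u,v,z):
    o,d=ray(n,u,v);return o+d*(z-o[2])/d[2]
def proj(n,p):
    W=np.array(C[n]['world_to_cam']);q=(W[:3,:3]@np.asarray(p)+W[:3,3])*[1,-1,-1];q=np.array(C[n]['mtx'])@q;return q[:2]/q[2]
def cap(n,f):
    im=eyes.capture(n)[:,:,::-1].copy();cv2.imwrite(f'pics/{f}.png',im);return im
E
python3 - <<'E'
from h import *
s=cv2.imread('pics/side0.png');t=cv2.imread('pics/top0.png')
x0,y0=367,230
m=(t[y0:y0+65,x0:x0+65].min(2)>170).astype(np.uint8)
cs,_=cv2.findContours(m,0,2);c=max(cs,key=cv2.contourArea)+[x0,y0]
b=cv2.boxPoints(cv2.minAreaRect(c.astype(np.float32)))
P=np.array([onz('top',u,v,12) for u,v in b]);print('plate px',b.round(1).tolist(),'xyz',P.round(1).tolist(),'ctr',P.mean(0))
g=lambda im,x,y,w,h:(255*(cv2.resize(im[y:y+h,x:x+w],(400,400),interpolation=cv2.INTER_CUBIC)/255.)**.5).astype(np.uint8)
cv2.imwrite('pics/crop2.png',np.hstack([g(s,290,235,90,90),g(t,225,229,60,60)]))
E
```

```text
plate px [[379.0, 242.0], [419.0, 242.0], [419.0, 281.0], [379.0, 281.0]] xyz [[559.1, -137.4, 12.0], [558.7, -224.6, 12.0], [473.7, -222.4, 12.0], [474.0, -136.0, 12.0]] ctr [ 516.37347876 -180.09138055   12.        ]
```

View pics/crop2.png

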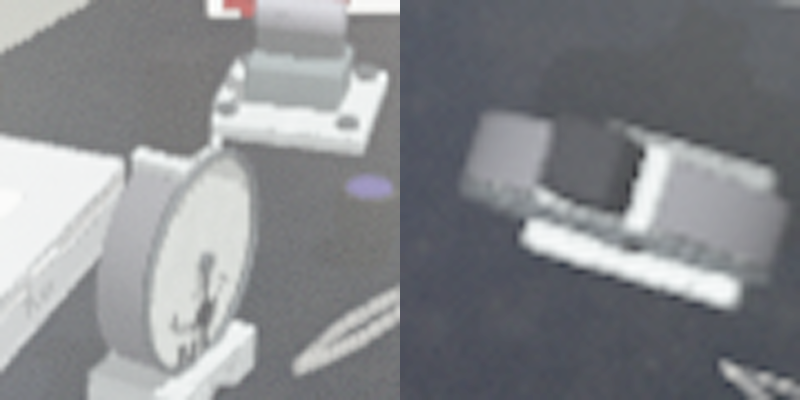

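Run:
```python
from h import *
s=cv2.imread('pics/side0.png');t=cv2.imread('pics/top0.png')
# 4x upsampled masks for subpixel edges
def mask(im,x,y,w,h,th):
    r=cv2.resize(im[y:y+h,x:x+w],None,fx=4,fy=4,interpolation=cv2.INTER_CUBIC).min(2)>th
    cs,_=cv2.findContours(r.astype(np.uint8),0,2);return sorted([(c-1.5)/4+[x,y] for c in cs],key=lambda c:-cv2.contourArea(c.astype(np.float32)))
for th in (110,140,170):
    for c in mask(t,240,255,40,25,th)[:2]:
        r=cv2.minAreaRect(c.astype(np.float32));b=cv2.boxPoints(r)
        print(th,'strip',r[1],b.round(1).tolist(),[onz('top',u,v,20)[:2].round(1).tolist() for u,v in b])
# dark handle blob on the grey case
g=cv2.resize(t[229:289,225:285],None,fx=1,fy=1).max(2)
for row in range(244,266,2): print(row,t[row,236:286].max(1).tolist())
```

```text
110 strip (33.3095588684082, 4.95978307723999) [[242.5, 265.6000061035156], [243.89999389648438, 260.79998779296875], [275.8999938964844, 270.29998779296875], [274.5, 275.0]] [[508.0, 159.3], [518.3, 156.4], [497.6, 86.9], [487.3, 89.8]]
110 strip (9.0, 11.5) [[257.8999938964844, 254.60000610351562], [269.3999938964844, 254.60000610351562], [269.3999938964844, 263.6000061035156], [257.8999938964844, 263.6000061035156]] [[531.7, 126.3], [531.6, 101.3], [512.0, 101.1], [512.1, 126.1]]
140 strip (32.82996368408203, 4.430002689361572) [[242.8000030517578, 265.3999938964844], [244.10000610351562, 261.20001220703125], [275.6000061035156, 270.5], [274.29998779296875, 274.70001220703125]] [[508.4, 158.7], [517.6, 156.1], [497.1, 87.5], [487.9, 90.2]]
140 strip (4.110960483551025, 9.803059577941895) [[257.8999938964844, 262.70001220703125], [261.0, 253.39999389648438], [264.8999938964844, 254.6999969482422], [261.79998779296875, 264.0]] [[514.1, 126.0], [534.3, 119.5], [531.4, 111.0], [511.2, 117.5]]
170 strip (32.27975845336914, 3.927690029144287) [[243.10000610351562, 265.29998779296875], [
[... 2160 characters left out ...]
57, 37, 31, 31, 32]
260 [37, 39, 43, 53, 55, 59, 73, 81, 87, 84, 78, 84, 120, 137, 109, 113, 113, 80, 63, 42, 30, 31, 31, 127, 216, 234, 222, 153, 121, 123, 122, 119, 118, 117, 114, 113, 109, 107, 104, 100, 98, 94, 90, 86, 80, 75, 61, 42, 31, 31]
262 [35, 35, 37, 35, 35, 36, 38, 40, 167, 199, 180, 134, 93, 94, 91, 74, 75, 79, 96, 111, 114, 100, 134, 212, 235, 234, 171, 120, 123, 123, 119, 120, 117, 113, 113, 110, 107, 105, 101, 99, 95, 91, 86, 82, 74, 67, 50, 35, 32, 29]
264 [37, 34, 38, 39, 36, 36, 38, 121, 215, 233, 234, 235, 237, 232, 209, 201, 182, 136, 93, 83, 92, 94, 85, 83, 91, 106, 100, 109, 96, 94, 86, 84, 101, 111, 111, 107, 103, 102, 98, 95, 91, 88, 83, 77, 69, 57, 37, 31, 31, 35]
```

Run:
```python
from h import *
print(onz('top',251.5,253.3,166))
yaw=-np.deg2rad(16.6);R=np.array([[np.cos(yaw),-np.sin(yaw),0],[np.sin(yaw),np.cos(yaw),0],[0,0,1]])
for c in ([520,118,0],[518,119,0]):
  f=lambda q:np.round(proj('top',R@q+c),1).tolist()+np.round(proj('side',R@q+c),1).tolist()
  print(c,'handletop',f([0,0,166]),'footFL',f([-23,36,20]),'footFR',f([-23,-36,0]),'dial',f([-11,0,68]),'collarTop y-18',f([-13,-18,121]),f([13,-18,121]),f([-13,18,121]),f([13,18,121]))
# robot tool target
s=status.sense();Rt=np.array(s['tcp_rot']);
tgt=np.array([519,118.5,147])
Rg=np.column_stack([-R[:,0]*-1,R[:,1]*-1,[0,0,-1]]) # x=+gx,y=-gy,z=-z
for nm,A in(('a',Rg),('b',Rg@np.diag([-1,-1,1]))):
  d=Rt.T@A;print(nm,cv2.Rodrigues(d)[0].ravel(),'shift',Rt.T@(tgt-s['eef_pos']),'joint7',s['joints'][6])
t=cv2.imread('pics/top0.png')
# stud: bright lavender, column profile & extents
for r in range(243,279,3): print(r,t[r,384:416].max(1).tolist())
```

```text
[518.86000758 118.61291163 166.        ]
[520, 118, 0] handletop [251.8, 252.7, 329.8, 245.5] footFL [242.7, 265.5, 329.6, 325.0] footFR [275.3, 275.5, 346.9, 316.7] dial [257.1, 262.9, 333.8, 293.2] collarTop y-18 [261.8, 264.0, 339.9, 265.3] [265.7, 251.4, 328.1, 262.2] [244.5, 258.9, 330.6, 272.5] [248.5, 246.4, 318.6, 269.2]
[518, 119, 0] handletop [251.3, 253.8, 330.7, 245.8] footFL [242.2, 266.4, 330.5, 325.4] footFR [274.9, 276.4, 347.7, 317.1] dial [256.6, 263.8, 334.7, 293.6] collarTop y-18 [261.3, 265.0, 340.8, 265.6] [265.2, 252.4, 329.0, 262.5] [244.0, 259.9, 331.6, 272.9] [247.9, 247.4, 319.5, 269.6]
a [-5.08090393e-05  1.87337586e-03  3.03057865e+00] shift [-431.63948439 -313.00176125   93.94605443] joint7 -0.08849612424950651
b [-1.23504550e-03 -3.34964686e-05 -1.11013430e-01] shift [-431.63948439 -313.00176125   93.94605443] joint7 -0.08849612424950651
243 [109, 158, 218, 231, 232, 231, 231, 232, 231, 232, 232, 232, 232, 185, 144, 145, 144, 144, 144, 145, 144, 144, 213, 232, 232, 232, 232, 231, 202, 137, 103, 109]
246 [101, 106, 196, 229, 231, 230, 184, 143, 143, 143,
[... 1056 characters left out ...]
 152, 141, 160, 223, 236, 235, 235, 235]
267 [235, 235, 235, 234, 235, 158, 102, 135, 149, 153, 152, 153, 152, 122, 138, 168, 184, 190, 196, 192, 177, 158, 130, 142, 152, 143, 160, 221, 234, 235, 234, 234]
270 [234, 233, 234, 234, 234, 157, 100, 136, 150, 154, 154, 153, 153, 135, 137, 155, 158, 155, 158, 158, 157, 145, 135, 147, 156, 148, 135, 215, 235, 234, 235, 235]
273 [209, 232, 235, 235, 235, 210, 142, 121, 128, 129, 129, 129, 129, 130, 130, 130, 131, 128, 132, 130, 117, 109, 109, 111, 143, 199, 224, 234, 237, 214, 196, 188]
276 [106, 104, 125, 219, 237, 237, 237, 237, 237, 236, 237, 236, 237, 236, 236, 236, 236, 236, 236, 236, 236, 236, 236, 236, 236, 236, 237, 237, 167, 100, 105, 105]
```

Two independent features agree: handle top at (518.9,118.6) and foot at (520,118), yaw −16.6°, and the side-view dial projects where it is seen. Now I'll move above it.

```bash
echo '{"moves":[[0,0,-0.03,-108,-78,0,86],[0,0,-0.06,-216,-157,0,86],[0,0,-0.09,-324,-235,0,86],[0,0,-0.111,-400,-290,0,86],[0,0,-0.111,-432,-313,0,86],[0,0,-0.111,-432,-313,0,86],[0,0,-0.111,-432,-313,0,86],[0,0,-0.111,-432,-313,0,86],[0,0,-0.111,-432,-313,0,86],[0,0,-0.111,-432,-313,0,86],[0,0,-0.111,-432,-313,0,86],[0,0,-0.111,-432,-313,0,86],[0,0,-0.111,-432,-313,0,86],[0,0,-0.111,-432,-313,0,86]]}' > path.dat && python3 -m inch path.dat
python3 - <<'E'
from h import *
s=status.sense();Rt=np.array(s['tcp_rot']);p=np.array(s['eef_pos'])
yaw=-np.deg2rad(16.6);R=np.array([[np.cos(yaw),-np.sin(yaw),0],[np.sin(yaw),np.cos(yaw),0],[0,0,1]])
A=R@np.diag([-1,1,-1])
print(s['clock'],p,Rt.round(3).tolist(),cv2.Rodrigues(Rt.T@A)[0].ravel(),Rt.T@([519,118.5,147]-p),np.array(s['joints']).round(2))
t=cv2.imread('pics/top0.png').max(2).astype(float)
# block plate edges subpixel (threshold 170), lines
L=[];Rr=[]
for r in range(249,274):
    row=t[r,370:430];i=np.where(row>165)[0]
    a=i[0];b=i[-1];L.append((r,370+a-(row[a]-165)/(row[a]-row[a-1])));Rr.append((r,370+b+(row[b]-165)/(row[b]-row[b+1])))
L,Rr=np.array(L),np.array(Rr)
for e in(L,Rr):
    k=np.polyfit(e[:,0],e[:,1],1);q=[onz('top',np.polyval(k,r),r,12) for r in(249,273)];print('edge',k,q[0][:2],q[1][:2],np.rad2deg(np.arctan2(q[0][1]-q[1][1],q[0][0]-q[1][0])))
S=[]
for r in range(249,268):
    w=np.clip(t[r,397:407]-140,0,None);S.append((r,(w*np.arange(397,407)).sum()/w.sum()))
S=np.array(S);k=np.polyfit(S[:,0],S[:,1],1);q=[onz('top',np.polyval(k,r),r,70) for r in(249,267)];print('stud',k,q,np.rad2deg(np.arctan2(q[0][1]-q[1][1],q[0][0]-q[1][0])))
# front/back edge of plate
for c in (384,388,408,412):
    col=t[234:290,c];i=np.where(col>165)[0];print(c,234+i[0],234+i[-1],[onz('top',c,234+j,12)[:2].round(1).tolist() for j in(i[0]-.5,i[-1]+.5)])
E
```

```text
clock: 1.5
eef_pos: [518.9, 120.0, 240.9]
tcp_rot: [[-0.959, 0.284, -0.001], [0.284, 0.959, 0.0], [0.001, 0.0, -1.0]]
ft_force: [-0.0, -0.7, -0.7]
width: 85.8
gripper_force: 0.0
1.5 [518.87576284 120.01729531 240.94422173] [[-0.959, 0.284, -0.001], [0.284, 0.959, 0.0], [0.001, 0.0, -1.0]] [ 0.00010273 -0.00078689  0.00164262] [-0.62411729 -1.42918216 93.94361252] [-0.59  0.12  0.31  1.72 -0.04  1.3   1.  ]
edge [1.00314313e-02 3.75470283e+02] [ 543.72792749 -134.91444811] [ 491.34142349 -134.59054602] -0.35425128581280774
edge [1.71866217e-02 4.14362556e+02] [ 543.31466953 -223.39428746] [ 490.99247934 -222.92769114] -0.510936017391053
stud [-9.29578385e-03  4.04337318e+02] [array([ 536.80678935, -179.69666661,   70.        ]), array([ 499.42593901, -178.5319399 ,   70.        ])] -1.78466623280526
384 248 281 [[547.0, -148.1], [472.9, -146.8]]
388 242 281 [[560.1, -157.1], [472.9, -155.4]]
408 242 281 [[559.9, -200.7], [472.7, -198.6]]
412 242 281 [[559.9, -209.4], [472.7, -207.2]]
```

```bash
echo '{"moves":[[0,0,0,0,-1.5,45,86],[0,0,0,0,-1.5,75,86],[0,0,0,0,-1.5,94,86],[0,0,0,0,-1.5,94,86],[0,0,0,0,-1.5,94,86],[0,0,0,0,-1.5,94,15],[0,0,0,0,-1.5,94,15],[0,0,0,0,-1.5,94,15],[0,0,0,0,-1.5,94,15],[0,0,0,0,-1.5,94,15],[0,0,0,0,-1.5,94,15],[0,0,0,0,-1.5,94,15],[0,0,0,0,-1.5,94,15],[0,0,0,0,-1.5,94,15],[0,0,0,0,-1.5,94,15],[0,0,0,0,-1.5,94,15]]}' > path.dat && python3 -m inch path.dat 30
```

```text
clock: 3.1
eef_pos: [519.0, 117.3, 147.1]
tcp_rot: [[-0.958, 0.286, -0.0], [0.286, 0.958, 0.0], [0.0, -0.0, -1.0]]
ft_force: [0.3, 0.3, -1.7]
width: 21.5
gripper_force: 29.9
```

```bash
echo '{"moves":[[0,0,0,0,0,-30,15],[0,0,0,0,0,-70,15],[0,0,0.1,0,0,-110,15],[0,0,0.22,0,0,-140,15],[0,0,0.36,0,0,-150,15],[0,0,0.5,0,0,-150,15],[0,0,0.64,0,0,-150,15],[0,0,0.78,0,0,-150,15],[0,0,0.92,0,0,-150,15],[0,0,1.02,0,0,-150,15],[0,0,1.07,0,0,-150,15],[0,0,1.07,0,0,-150,15],[0,0,1.07,0,0,-150,15],[0,0,1.07,0,0,-150,15],[0,0,1.07,0,0,-150,15],[0,0,1.07,0,0,-150,15],[0,0,1.07,0,0,-150,15],[0,0,1.07,0,0,-150,15],[0,0,1.07,0,0,-150,15],[0,0,1.07,0,0,-150,15]]}' > path.dat && python3 -m inch path.dat
echo '{"moves":[[0,0,0,0,0,0,15],[0,0,0,0,0,0,15],[0,0,0,0,0,0,15],[0,0,0,0,0,0,15],[0,0,0,0,0,0,15],[0,0,0,0,0,0,15],[0,0,0,0,0,0,15],[0,0,0,0,0,0,15],[0,0,0,0,0,0,15],[0,0,0,0,0,0,15]]}' > path.dat && python3 -m inch path.dat
python3 - <<'E'
from h import *
s=status.sense();p=np.array(s['eef_pos']);R=np.array(s['tcp_rot']);G=R@np.diag([-1,1,-1])
im=cap('side','side1')
d=p+G@[-11,0,68-147];u=proj('side',d);print(s['ft_force'],u,np.array(s['joints']).round(2))
x,y=int(u[0])-40,int(u[1])-40
c=cv2.resize(im[y:y+80,x:x+80],(600,600),interpolation=cv2.INTER_CUBIC);cv2.imwrite('pics/crop3.png',c);print(x,y)
E
```

```text
clock: 5.1
eef_pos: [519.1, 117.3, 297.2]
tcp_rot: [[-0.209, 0.978, 0.0], [0.978, 0.209, 0.0], [0.0, 0.0, -1.0]]
ft_force: [0.3, 0.3, -2.5]
width: 22.0
gripper_force: 29.9
clock: 6.1
eef_pos: [519.0, 117.3, 297.2]
tcp_rot: [[-0.21, 0.978, -0.0], [0.978, 0.21, 0.0], [0.0, 0.0, -1.0]]
ft_force: [-0.2, -0.3, -3.6]
width: 21.6
gripper_force: 29.9
[-0.18050319 -0.27807756 -3.56342311] [330.77749536 221.31138564] [-0.65  0.09  0.37  1.64 -0.03  1.42 -0.07]
290 181
```

View pics/crop3.png

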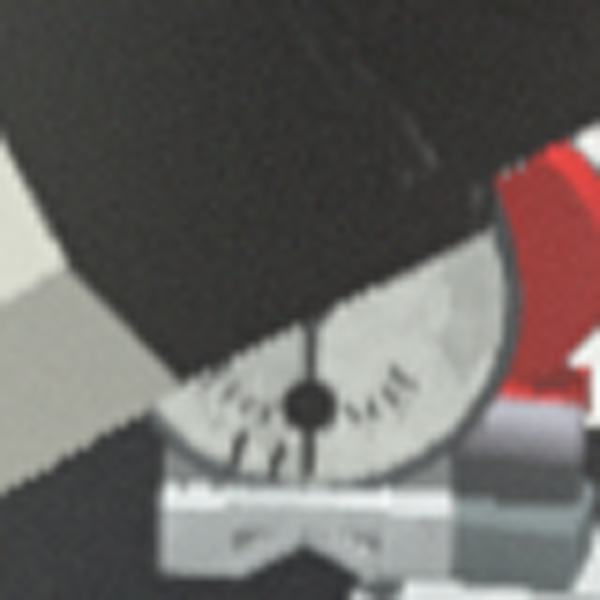

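The microscope hides the upper dial, but the lower part is clear. In the crop the needle is at (308,460), with prongs at (240,445) and (277,458). I'll convert these to dial-plane angles, with the plumb needle as zero.

```bash
cat >> h.py <<'E'
def dialxy(G,p,u,v):  # pixel -> (y,z) on dial plane rel. to dial centre, gauge frame
    c=p+G@[-11,0,-79];o,d=ray('side',u,v);n=G[:,0];q=o+d*((c-o)@n)/(d@n);return (G.T@(q-c))[1:]
E
python3 - <<'E'
from h import *
s=status.sense();p=np.array(s['eef_pos']);G=np.array(s['tcp_rot'])@np.diag([-1,1,-1])
im=cv2.imread('pics/side1.png')
F=8;x0,y0=312,236
r=cv2.resize(im[y0:y0+11,x0:x0+30].max(2),None,fx=F,fy=F,interpolation=cv2.INTER_CUBIC)
m=(r<135).astype(np.uint8);n,l,st,ce=cv2.connectedComponentsWithStats(m)
print(im[y0:y0+12,x0:x0+30].max(2))
for i in range(1,n):
    if st[i][4]>40:
        u,v=(ce[i]+.5)/F-.5+[x0,y0];yz=dialxy(G,p,u,v);print(st[i],round(u,2),round(v,2),yz.round(1),'ang',np.arctan2(yz[0],-yz[1]).round(3),'r',np.hypot(*yz).round(1))
E
```

```text
[[186 199 199 200 197 190 191 184 199 198 174 180 159 121 173 157  74  53
   58  56  59  65 109 194 161 138 174 147 168 199]
 [147 183 197 201 200 197 181 183 194 198 181 181 162 152 181 171 112  79
   60  58  66  96 144 206 192 168 185 184 195 200]
 [111 145 182 200 205 201 190 195 195 173 140 175 179 178 179 180 167 152
   91  75 132 153 185 209 201 197 195 188 201 204]
 [ 94 113 143 186 201 201 201 201 190 127 104 177 182 179 174 161 188 192
  113  92 178 191 201 205 202 201 198 191 204 205]
 [ 98 102 111 148 179 190 200 201 191  95 127 195 191 179 157 113 172 179
  112  90 178 200 199 203 205 202 200 200 202 207]
 [118 114 103 107 129 157 177 188 171  95 154 199 201 181 124  94 162 172
  110  89 180 195 196 197 202 200 200 199 203 203]
 [131 132 121 108 101 111 130 146 130  96 172 200 197 178  92 122 174 169
  109  95 184 194 196 200 199 198 197 196 200 197]
 [132 133 135 128 109 103 104 108  99 112 167 175 177 162  96 152 178 170
  112 105 191 193 193 200 199 198 193 178 180 167]
 [137 136 130 137 136 128 109 102 100 109 126 124 139 127  96 146 163 165
  126 136 179 180 177 182 184 170 161 132 130 111]
 [182 178 149 184 189 181 141 132 146 143 147 136 137 135 129 142 159 161
  146 167 173 165 146 149 148 130 116 109 114 132]
 [226 223 196 226 230 228 195 194 209 203 205 189 192 195 194 196 197 197
  184 201 201 198 181 187 187 186 180 177 185 211]
 [231 231 229 232 233 235 232 230 220 215 218 216 218 219 218 220 219 222
  222 227 228 227 227 230 233 233 234 233 236 244]]
[103   0   8   8  51] 324.92 235.95 [ 10.1 -28.8] ang 0.338 r 30.5
[ 126    0   56   73 1687] 330.67 238.52 [ -0.5 -33.6] ang -0.014 r 33.6
[   0   13  129   64 3572] 318.36 242.13 [ 22.  -41.4] ang 0.489 r 46.8
[202  64  38  15 368] 339.49 244.6 [-16.9 -45.4] ang -0.356 r 48.4
```

Run:
```python
from h import *
s=status.sense();p=np.array(s['eef_pos']);G=np.array(s['tcp_rot'])@np.diag([-1,1,-1])
im=cv2.imread('pics/side1.png').max(2).astype(float)
for v in (239,240,241,242):
    o=[]
    for a,b in((320,323),(325,328),(329,332)):
        w=np.clip(190-im[v,a:b+1],0,None);o.append((w*np.arange(a,b+1)).sum()/w.sum())
    y=[dialxy(G,p,u,v) for u in o];mid=(y[0]+y[1])/2
    print(v,np.round(o,2),np.round(y,1).tolist(),'mid',mid.round(1),'ang',np.arctan2(mid[0],-mid[1]),'needle',np.arctan2(y[2][0],-y[2][1]))
```

```text
239 [321.69 326.38 330.65] [[16.0, -35.0], [7.4, -34.8], [-0.4, -34.6]] mid [ 11.7 -34.9] ang 0.322692227151945 needle -0.01284466644490486
240 [321.4  326.73 330.56] [[16.5, -37.0], [6.7, -36.7], [-0.3, -36.6]] mid [ 11.6 -36.9] ang 0.30436632798746777 needle -0.008635335213371152
241 [321.11 326.72 330.49] [[17.0, -39.0], [6.7, -38.7], [-0.2, -38.6]] mid [ 11.8 -38.9] ang 0.2954907765663184 needle -0.005844365984331013
242 [320.76 326.45 330.42] [[17.6, -41.0], [7.1, -40.7], [-0.1, -40.6]] mid [ 12.4 -40.9] ang 0.29401256357762745 needle -0.0033318137914554657
```

Index is about 0.30 rad, and the needle reads about 0 against the tool frame, so the grip is true. A quick tilt of 0.30 in the air will confirm sign and value.

```bash
echo '{"moves":[[0.08,0,0,0,0,0,15],[0.16,0,0,0,0,0,15],[0.24,0,0,0,0,0,15],[0.3,0,0,0,0,0,15],[0.3,0,0,0,0,0,15],[0.3,0,0,0,0,0,15],[0.3,0,0,0,0,0,15],[0.3,0,0,0,0,0,15],[0.3,0,0,0,0,0,15],[0.3,0,0,0,0,0,15],[0.3,0,0,0,0,0,15],[0.3,0,0,0,0,0,15],[0.3,0,0,0,0,0,15],[0.3,0,0,0,0,0,15],[0.3,0,0,0,0,0,15],[0.3,0,0,0,0,0,15],[0.3,0,0,0,0,0,15],[0.3,0,0,0,0,0,15],[0.3,0,0,0,0,0,15],[0.3,0,0,0,0,0,15]]}' > path.dat && python3 -m inch path.dat
python3 - <<'E'
from h import *
s=status.sense();p=np.array(s['eef_pos']);G=np.array(s['tcp_rot'])@np.diag([-1,1,-1])
im=cap('side','side2');u=proj('side',p+G@[-11,0,-79]);x,y=int(u[0])-30,int(u[1])-15
cv2.imwrite('pics/crop4.png',cv2.resize(im[y:y+60,x:x+60],(600,600),interpolation=cv2.INTER_CUBIC));print(u,x,y,np.arctan2(G[2,1],G[2,2]))
for a in (0.24,0.27,.3,.33,.36):
    print(a,[proj('side',p+G@np.array([-11,r*np.sin(a),-79-r*np.cos(a)])).round(1).tolist() for r in(36,43,48)])
E
```

```text
clock: 8.15
eef_pos: [519.1, 117.3, 297.2]
tcp_rot: [[-0.209, 0.934, -0.289], [0.978, 0.2, -0.062], [0.0, -0.295, -0.955]]
ft_force: [0.5, 0.0, -4.7]
width: 21.9
gripper_force: 30.0
[343.77800599 219.74231882] 313 204 -0.2999576645156388
0.24 [[344.4, 238.2], [344.5, 241.7], [344.6, 244.2]]
0.27 [[343.8, 238.2], [343.8, 241.7], [343.8, 244.2]]
0.3 [[343.2, 238.2], [343.1, 241.7], [343.0, 244.2]]
0.33 [[342.6, 238.2], [342.4, 241.7], [342.2, 244.2]]
0.36 [[342.0, 238.1], [341.7, 241.7], [341.5, 244.1]]
```

View pics/crop4.png

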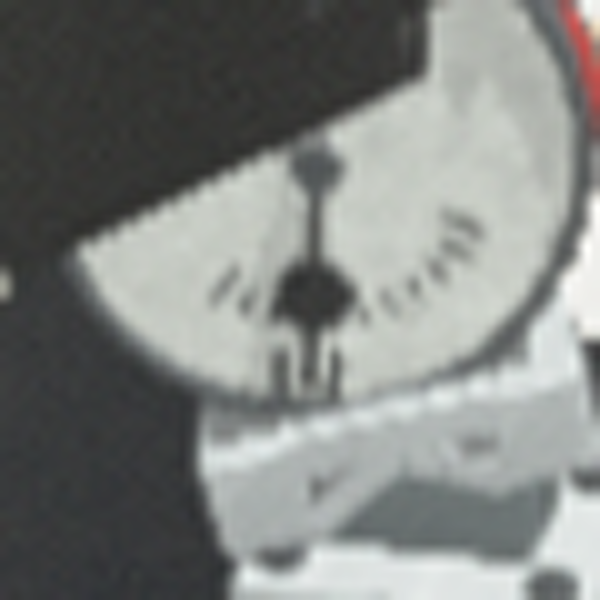

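Crop: needle at x≈314, prongs at about 280 and 333. It sits inside but slightly towards −y, so I'll quantify the offset.

Run:
```python
from h import *
s=status.sense();p=np.array(s['eef_pos']);G=np.array(s['tcp_rot'])@np.diag([-1,1,-1])
im=cv2.imread('pics/side2.png').max(2).astype(float)
print(im[236:245,337:352].astype(int))
for v in (239,240,241,242):
    o=[]
    for a,b in((339,342),(343,345),(345,348)):
        w=np.clip(185-im[v,a:b+1],0,None);o.append((w*np.arange(a,b+1)).sum()/w.sum())
    y=[dialxy(G,p,u,v) for u in o];mid=(y[0]+y[2])/2;f=lambda q:round(float(np.arctan2(q[0],-q[1])),3)
    print(v,np.round(o,2),'prongs',f(y[0]),f(y[2]),'mid',f(mid),'needle',f(y[1]))
```

```text
[[199 183 164 141 147 111  76  64  97 111 171 195 172 197 204]
 [205 192 182 182 182 162 100  88 162 174 206 207 205 202 203]
 [200 190 180 169 164 176 114 100 193 177 211 210 208 203 201]
 [196 181 175 130 120 177 115 107 190 122 188 204 202 203 202]
 [200 184 176 114 105 175 107 112 191 102 166 197 201 201 200]
 [191 185 177 114 108 170  93 111 173 103 179 199 199 197 196]
 [161 171 170 116 101 168 120 126 141 104 193 203 197 177 175]
 [116 139 134 108 100 144 131 139 130 101 173 183 177 160 171]
 [102 108  94  98  93 104 110 121 120 125 155 178 182 190 206]]
239 [340.51 343.53 346.  ] prongs 0.428 0.163 mid 0.296 needle 0.283
240 [340.54 343.48 346.19] prongs 0.42 0.16 mid 0.29 needle 0.285
241 [340.58 343.55 345.94] prongs 0.411 0.176 mid 0.294 needle 0.281
242 [340.56 343.88 345.65] prongs 0.406 0.193 mid 0.299 needle 0.267
```

```bash
cat >> h.py <<'E'
def goal(pos,yaw,tilt):  # tool-frame shift to gauge pose: TCP pos, gauge yaw, lean to +y
    s=status.sense();R=np.array(s['tcp_rot']);p=np.array(s['eef_pos'])
    G=cv2.Rodrigues(np.array([0,0,yaw]))[0]@cv2.Rodrigues(np.array([-tilt,0,0]))[0]
    A=G@np.diag([-1.,1,-1]);return cv2.Rodrigues(R.T@A)[0].ravel().round(4),(R.T@(np.asarray(pos)-p)).round(2)
E
python3 - <<'E'
from h import *
for z in (297,250): print(goal([516.4,-179.1,z],np.deg2rad(-.4),0))
E
```

```text
Traceback (most recent call last):
  File "h.py", line 17, in goal
    G=cv2.Rodrigues(np.array([0,0,yaw]))[0]@cv2.Rodrigues(np.array([-tilt,0,0]))[0]
                                            ~~~~~~~~~~~~~^^^^^^^^^^^^^^^^^^^^^^^
cv2.error: OpenCV(4.12.0) /io/opencv/modules/calib3d/src/calibration_base.cpp:151: error: (-210:Unsupported format or combination of formats) The matrices must have 32f or 64f data type in function 'Rodrigues'
```

```bash
sed -i 's/\[0,0,yaw\]/[0.,0,yaw]/; s/\[-tilt,0,0\]/[-tilt,0.,0]/' h.py
python3 - <<'E'
from h import *
for z in (297,250): print(goal([516.4,-179.1,z],np.deg2rad(-.4),0))
E
```

```text
(array([-0.2526, -0.2028, -1.342 ]), array([-289.28,  -61.73,   19.35]))
(array([-0.2526, -0.2028, -1.342 ]), array([-289.28,  -47.85,   64.25]))
```

```bash
echo '{"moves":[[-0.025,-0.02,-0.134,-20,-4,1,15],[-0.05,-0.04,-0.268,-50,-11,3,15],[-0.076,-0.061,-0.403,-85,-18,6,15],[-0.101,-0.081,-0.537,-120,-26,8,15],[-0.126,-0.101,-0.671,-155,-33,10,15],[-0.152,-0.122,-0.805,-190,-41,13,15],[-0.177,-0.142,-0.939,-225,-48,15,15],[-0.202,-0.162,-1.074,-255,-54,17,15],[-0.227,-0.183,-1.208,-275,-59,18,15],[-0.24,-0.193,-1.275,-285,-61,19,15],[-0.2526,-0.2028,-1.342,-289.3,-61.7,19.3,15],[-0.2526,-0.2028,-1.342,-289.3,-61.7,19.3,15],[-0.2526,-0.2028,-1.342,-289.3,-61.7,19.3,15],[-0.2526,-0.2028,-1.342,-289.3,-61.7,19.3,15],[-0.2526,-0.2028,-1.342,-289.3,-61.7,19.3,15],[-0.2526,-0.2028,-1.342,-289.3,-61.7,19.3,15]]}' > path.dat && python3 -m inch path.dat
python3 - <<'E'
from h import *
s=status.sense();p=np.array(s['eef_pos']);print(goal([516.4,-179.1,222],np.deg2rad(-.4),0),np.array(s['joints']).round(2))
# side view of stud in first picture: axis-end check
a=cap('side','side3');b=cap('top','top3')
x,y=325,150
u=proj('side',[541.4,-179.1,62]);v=proj('side',[491.4,-179.1,62]);print('stud ends',u,v,'gauge underside',proj('side',p-[0,0,147]))
cv2.imwrite('pics/crop5.png',np.hstack([cv2.resize(a[y:y+120,295:415],(400,400),interpolation=2),cv2.resize(b[215:295,360:440],(400,400),interpolation=2)]))
E
```

```text
clock: 9.8
eef_pos: [516.6, -178.6, 296.9]
tcp_rot: [[-1.0, 0.007, -0.0], [0.007, 1.0, -0.0], [0.0, -0.0, -1.0]]
ft_force: [-0.6, -0.4, -3.3]
width: 21.7
gripper_force: 30.0
(array([-0.    , -0.0003,  0.0003]), array([ 0.13, -0.46, 74.94])) [-0.17  0.13  0.47  1.61 -0.06  1.42  1.87]
stud ends [347.21085709 236.89233834] [367.00899136 238.94044186] gauge underside [358.40254417 204.44346049]
```

View pics/crop5.png

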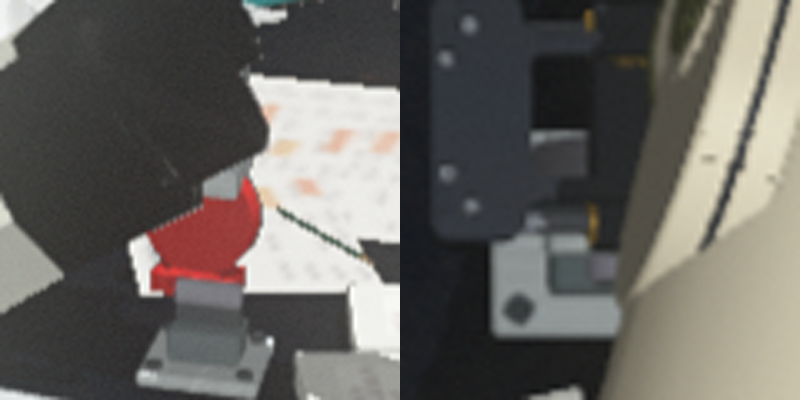

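The stud is where predicted, with its ends at side px 348–368. Now lowering onto it.

```bash
echo '{"moves":[[0,0,0,0,-0.5,25,15],[0,0,0,0,-0.5,50,15],[0,0,0,0,-0.5,68,15],[0,0,0,0,-0.5,78,15],[0,0,0,0,-0.5,82,15],[0,0,0,0,-0.5,82,15],[0,0,0,0,-0.5,82,15],[0,0,0,0,-0.5,82,15]]}' > path.dat && python3 -m inch path.dat
echo '{"moves":[[0,0,0,0,0,1,15],[0,0,0,0,0,1.5,15],[0,0,0,0,0,2,15],[0,0,0,0,0,2,15],[0,0,0,0,0,2,15]]}' > path.dat && python3 -m inch path.dat
```

```text
clock: 10.7
eef_pos: [516.9, -179.7, 216.0]
tcp_rot: [[-1.0, 0.007, 0.001], [0.007, 1.0, -0.0], [-0.001, -0.0, -1.0]]
ft_force: [-0.3, 0.6, -3.6]
width: 21.8
gripper_force: 30.0
clock: 11.2
eef_pos: [516.4, -179.6, 213.0]
tcp_rot: [[-1.0, 0.007, -0.0], [0.007, 1.0, 0.0], [0.0, 0.0, -1.0]]
ft_force: [-0.5, 0.5, -4.0]
width: 22.0
gripper_force: 30.0
```

```bash
for i in 1 2; do echo '{"moves":[[0,0,0,0,0,0.5,15],[0,0,0,0,0,0.5,15],[0,0,0,0,0,0.5,15]]}' > path.dat && python3 -m inch path.dat | egrep 'pos|ft_'; done; python3 -c "
from h import *
s=status.sense();print(s['ft_force'],s['wrist_torque'])"
```

```text
eef_pos: [516.4, -179.6, 212.5]
ft_force: [-0.2, -0.7, -3.0]
eef_pos: [516.4, -179.6, 212.0]
ft_force: [0.5, 0.6, -2.5]
[ 0.49129877  0.60685159 -2.50130665] [-0.00194234 -0.01439235  0.00857535]
```

```bash
for i in 1 2 3; do echo '{"moves":[[0,0,0,0,0,0.4,15],[0,0,0,0,0,0.4,15],[0,0,0,0,0,0.4,15]]}' > path.dat && python3 -m inch path.dat | egrep 'pos|ft_'; python3 -c "
from h import *
s=status.sense();print(s['wrist_torque'])"; done
```

```text
eef_pos: [516.4, -179.6, 211.6]
ft_force: [-0.5, -0.4, -3.9]
[ 0.02976163 -0.00954116  0.03092556]
eef_pos: [516.4, -179.6, 211.2]
ft_force: [0.4, 0.1, -3.1]
[-0.03539302 -0.04527536 -0.05276457]
eef_pos: [516.5, -179.7, 210.9]
ft_force: [-1.3, -1.2, -2.5]
[ 0.00285352  0.03276551 -0.00364394]
```

```bash
for i in 1 2 3; do echo '{"moves":[[0,0,0,0,0,0.3,15],[0,0,0,0,0,0.3,15],[0,0,0,0,0,0.3,15]]}' > path.dat && python3 -m inch path.dat | egrep 'pos|ft_'; done
```

```text
eef_pos: [516.5, -179.8, 210.8]
ft_force: [-0.8, -1.3, 0.6]
eef_pos: [516.7, -179.8, 210.7]
ft_force: [-1.3, 0.3, 5.0]
eef_pos: [516.8, -179.8, 210.6]
ft_force: [-1.6, -0.2, 7.0]
```

Seated: TCP z is 210.7 with about 10 N of bearing and no side force, which matches the expected 210.85. Now rocking about the stud axis, first half.

```bash
echo '{"moves":[[0.03,0,0,0,4.44,0.07,15],[0.06,0,0,0,8.87,0.27,15],[0.09,0,0,0,13.3,0.6,15],[0.12,0,0,0,17.72,1.06,15],[0.15,0,0,0,22.12,1.66,15],[0.15,0,0,0,22.12,1.66,15],[0.15,0,0,0,22.12,1.66,15]]}' > path.dat && python3 -m inch path.dat; python3 -c "
from h import *
s=status.sense();G=np.array(s['tcp_rot'])@np.diag([-1,1,-1]);print(np.array(s['eef_pos'])-148.75*G[:,2],s['wrist_torque'])"
```

```text
clock: 14.3
eef_pos: [517.2, -157.2, 208.9]
tcp_rot: [[-1.0, 0.006, 0.001], [0.006, 0.989, -0.15], [-0.001, -0.15, -0.989]]
ft_force: [0.4, -0.2, 6.0]
width: 21.9
gripper_force: 30.0
[ 517.26077191 -179.47010441   61.85774636] [-0.0356745   0.18231779 -0.03538689]
```

```bash
echo '{"moves":[[0.03,0,0,0,4.44,0.07,15],[0.06,0,0,0,8.87,0.27,15],[0.09,0,0,0,13.3,0.6,15],[0.12,0,0,0,17.72,1.06,15],[0.15,0,0,0,22.12,1.66,15],[0.16,0,0,0,23.58,1.89,15],[0.16,0,0,0,23.58,1.89,15],[0.16,0,0,0,23.58,1.89,15],[0.16,0,0,0,23.58,1.89,15],[0.16,0,0,0,23.58,1.89,15],[0.16,0,0,0,23.58,1.89,15],[0.16,0,0,0,23.58,1.89,15]]}' > path.dat && python3 -m inch path.dat
python3 - <<'E'
from h import *
s=status.sense();p=np.array(s['eef_pos']);G=np.array(s['tcp_rot'])@np.diag([-1,1,-1]);print(p-148.75*G[:,2],s['wrist_torque'],np.arctan2(-G[2,1],G[2,2]))
a=cap('side','side4');b=cap('top','top4')
f=lambda q:(proj('side',p+G@(np.array(q)-[0,0,147.])).round(1).tolist(),proj('top',p+G@(np.array(q)-[0,0,147.])).round(1).tolist())
for q in([-23,36,20],[-23,36,0],[23,36,0],[-23,-36,20],[-23,-36,0],[-11,0,68]): print(q,f(q))
cv2.imwrite('pics/crop6.png',np.hstack([cv2.resize(a[190:270,315:395],(400,400),interpolation=2),cv2.resize(b[215:295,360:440],(400,400),interpolation=2)]))
E
```

```text
clock: 15.5
eef_pos: [517.4, -134.2, 203.5]
tcp_rot: [[-1.0, 0.006, -0.0], [0.006, 0.952, -0.305], [-0.002, -0.305, -0.952]]
ft_force: [0.2, 1.9, 6.0]
width: 21.6
gripper_force: 30.0
[ 517.3277949  -179.5056151    61.82211246] [ 0.02137101  0.06347193 -0.06035008] 0.3096431116120552
[-23, 36, 20] ([363.3, 241.5], [382.5, 269.4])
[-23, 36, 0] ([363.3, 247.8], [384.6, 270.1])
[23, 36, 0] ([344.7, 245.7], [384.3, 248.3])
[-23, -36, 20] ([368.3, 223.1], [417.5, 268.6])
[-23, -36, 0] ([368.3, 229.3], [419.1, 269.3])
[-11, 0, 68] ([360.8, 216.1], [395.2, 261.1])
```

View pics/crop6.png

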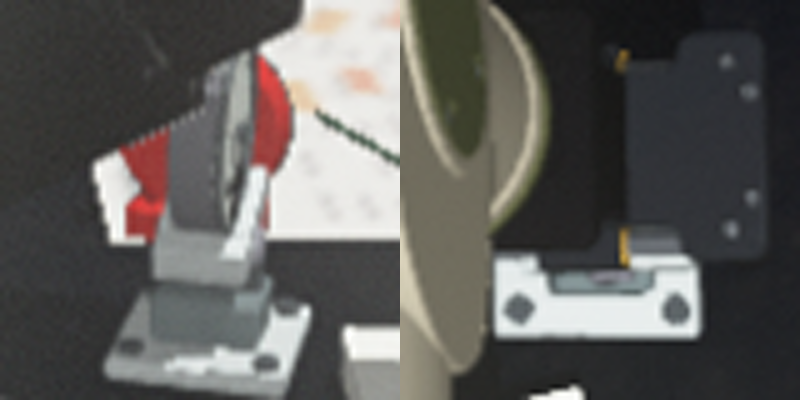

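The foot corners sit at side px (364,246.5) and (345.6,245), against predicted (363.3,247.8) and (344.7,245.7). It is seated with a tilt of 0.3096. I'll ease the bearing slightly and let the needle settle.

```bash
echo '{"moves":[[0,0,0,0,0,-0.2,15],[0,0,0,0,0,-0.2,15],[0,0,0,0,0,-0.2,15],[0,0,0,0,0,-0.2,15],[0,0,0,0,0,-0.2,15],[0,0,0,0,0,-0.2,15],[0,0,0,0,0,-0.2,15],[0,0,0,0,0,-0.2,15],[0,0,0,0,0,-0.2,15],[0,0,0,0,0,-0.2,15],[0,0,0,0,0,-0.2,15],[0,0,0,0,0,-0.2,15],[0,0,0,0,0,-0.2,15],[0,0,0,0,0,-0.2,15],[0,0,0,0,0,-0.2,15],[0,0,0,0,0,-0.2,15],[0,0,0,0,0,-0.2,15],[0,0,0,0,0,-0.2,15],[0,0,0,0,0,-0.2,15],[0,0,0,0,0,-0.2,15]]}' > path.dat && python3 -m inch path.dat
python3 - <<'E'
from h import *
s=status.sense();G=np.array(s['tcp_rot'])@np.diag([-1,1,-1]);print(np.array(s['eef_pos'])-148.75*G[:,2],np.arctan2(-G[2,1],G[2,2]),np.abs(s['qd']).max())
im=cap('side','side5');cv2.imwrite('pics/crop7.png',cv2.resize(im[200:245,345:385],(533,600),interpolation=2))
E
```

```text
clock: 17.6
eef_pos: [517.3, -134.2, 203.5]
tcp_rot: [[-1.0, 0.007, -0.001], [0.006, 0.952, -0.305], [-0.001, -0.305, -0.952]]
ft_force: [0.6, 1.8, 5.1]
width: 22.0
gripper_force: 30.0
[ 517.21616729 -179.53635103   61.85691324] 0.30972890470624803 0.0018200754854901567
```

View pics/crop7.png

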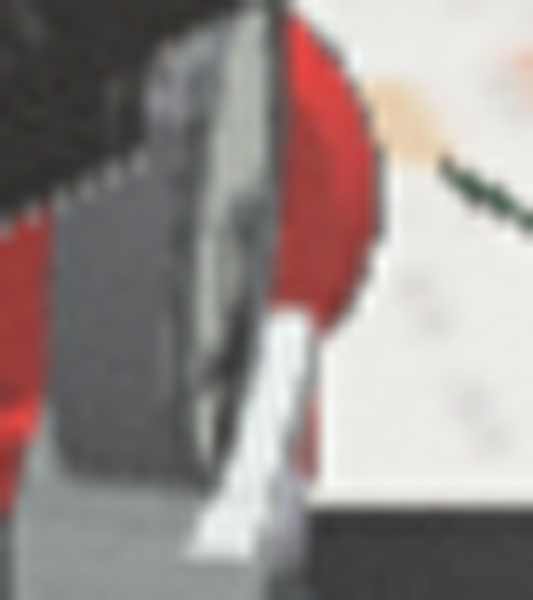

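The view is grazing, but it shows the gauge seated and leaning to +y, with the needle hanging down into the dark prong area near (225,400). The tilt is 0.310, the index measured about 0.31, and the arm is at rest with about 8 N on the stud. Handing in.

```bash
python3 -c "
from plant import close_job
print(close_job())"
```

```text
the job is handed in; nothing more can be done
None
```

The job is handed in at about 17.7 s: the gauge is seated on the stud, dial towards the robot, still gripped and at rest with about 8 N on the stud, leaning 0.310 rad to match the index I measured at about 0.31 in the air (on the stud the dial is seen too edge-on to confirm the needle between the prongs directly).

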